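# Tighten the valve nut and snap its cap on

### The job

One of the two valves on the white tap ledge by the sink is still bare: turn its brass hex nut clockwise (seen from above) until it stops, then fetch the small ribbed white snap cap from the worktop and push it down over the stud until it clicks, going on pressing after the click until it sits fully home on its seat. Finish while still holding the cap in the gripper and pressing it firmly down on its seat: do not let go at the end. Leave everything else on the worktop where it stands.

Things in the scene. Friction and masses are not known exactly. Their poses are not given: they have to be found in the camera images.
- ledge: White ceramic tap ledge, fixed slab 140 (x) x 340 (y) x 15 mm high lying on the worktop. Origin: centre of its underside. The bare valve and the finished one stand on it, 85 mm either side of its centre along its y axis.
- valve: The bare valve, fixed on the ledge. Origin: centre of its foot, on the ledge's top (15 mm above the worktop); z up along its axis. Heights above the origin: steel flange, radius 27 mm, 0 to 8 mm; brass neck, radius 12 mm; hex nut 35 to 54 mm; steel seat disc 54.5 to 60 mm; brass stud, radius 9.5 mm, 60 to 76 mm, the top 4 mm tapered to radius 6 mm.
- seat_top (a point): Centre of the top face of the bare valve's seat, on the valve's axis, 75 mm above the worktop; z up. The fully home cap's underside rests here. Four sprung steel balls stand 3.2 mm proud of the stud, centred 6.8 mm above this point; they give way inwards as the cap's lip passes and make the click.
- seat: The seat disc of the bare valve: fixed steel disc, radius 14.5 mm, 5.5 mm thick. Origin: centre of its underside, 54.5 mm above the valve's origin. The cap's lip meets the balls about 10 mm above the seat and needs about 10 N to pass them; the force drops (the click) about 5 mm above the seat, the balls then draw the cap down, and it is fully home at 0.
- nut_grip (a point): Centre of the hex nut of the bare valve (on the valve's axis, at mid height, 44.5 mm above the valve's origin). It turns with the nut: its x axis points at right angles to one of the six flats, so flats face every 60 degrees from x; z up. The nut is brass, 32 mm across flats, 37 mm across corners, 19 mm high.
- nut (a joint): Angle of that nut in rad: grows as it turns clockwise seen from above (nut_grip's yaw falls by as much). 1.5 is fully tight, against a hard stop; it starts between 0.45 and 0.95. It resists with about 0.15 N m of friction and stays where it is left.
- twin: The finished valve: the same valve with nut and white cap already on, all one fixed piece, 88 mm tall. Origin: centre of its foot, on the ledge's top. Leave it alone.
- cap: The loose white ribbed snap cap, 40 mm across, 28 mm tall, about 30 g, standing on the worktop with its open side down. Origin: centre of its open underside; z up through its flat closed top. Its mouth is 22 mm across with a lip 3 mm high; above the lip the inside is 28 mm across, up to 22 mm above the origin.
- jar_lid: Bystander: flat smooth white jar lid, 64 mm across, 15 mm high. Origin: centre of its underside.
- spice: Bystander: small amber spice jar with black lid, 40 mm across, 85 mm tall. Origin: centre of its underside.
- wrench: Bystander: steel wrench, 160 mm long, lying along its x axis. Origin: under it.
- spoon: Bystander: wooden spoon, 160 mm long, lying along its x axis. Origin: under it.
- mug: Bystander: white mug, 80 mm across, 90 mm tall, handle to its +y. Origin: centre of its underside.
- glass: Bystander: drinking glass, 68 mm across, 100 mm tall. Origin: centre of its underside.
- soap: Bystander: clear dish soap bottle, 60 mm across, 170 mm tall. Origin: centre of its underside.
Not all that is in view belongs to the job. What is shaped like the cap but blue is not meant.

How it is judged:
By the outcome, as a careful person would: the job done as asked, in the order asked, and still so for the second after the job is handed in, while the arm keeps its last pose, push and grip.
It also fails if it takes over 46 s, if anything falls off the work surface, if the arm or the gripper's body presses on something with over 40 N, if the wrist force passes 120 N, or if a joint passes its speed limit or range.

### The arm

A 6-joint arm with a two-finger parallel gripper is mounted at the origin on the work surface. World frame = base frame: x ahead of the robot, y to its left, z up, the work surface at z = 0. Lengths are in mm, angles in rad, forces in N, time in s.
With the tool pointing down it reaches from about 275 to 1000 mm from the base axis. Payload 8.4 kg.
Tool frame: the origin (TCP) lies between the finger pads; the fingertips stand r.nose_length ahead of it and the grasp point (between the pads) lies 8 mm behind it (r.nose_length is the distance from the TCP to the fingertips, in mm); y points along the fingers, x is the direction in which the jaws open and shut, and the axes are right-handed (so a half turn about y gives the same grasp; the last joint's range is limited). The gripper opens to 85 mm and grips with 20 to 120 N. Pads are 22 mm wide; open, the fingers measure 114 mm over their backs; the gripper's body (76 mm by 85 mm) begins 54 mm behind the grasp point. The pads swing forward as they close: fully open they stand 13 mm farther back than shut.
Start: joints at [1.163, 0.353, 1.633, -0, 1.155, -0.002], TCP at [246.72, 574.245, 242.281] pointing down, gripper open.
Joint ranges: [-2.63, 2.63], [-0.92, 2.1], [0.06, 2.66], [-1.3, 4.44], [0, 2.69], [-3.02, 3.02]. Speed limits (rad/s): [2.22, 2.22, 2.79, 3.14, 3.14, 3.14].

### API

Orientations are given as [roll, pitch, yaw] about the fixed x, y, z axes, in that order (R = Rz(yaw) Ry(pitch) Rx(roll)).
In Python, from rig import r, cams, order gives the robot as it stands. The module is installed in compiled form; this text tells all that it offers.
- The arm moves only by the shell command python3 -m crank 'ROWS' [FORCE]. ROWS is JSON, a list of rows, each a list of 7 numbers: the turn, a rotation vector about the tool's x, y, z in degrees, then the shift along the tool's x, y, z in cm, then the opening, from -1 (shut) to 1 (fully open). A call has exactly 10 rows; each row shifts and turns the pose as measured when the row begins, along the tool's axes as they then stand; what a row does not reach is not made up. A row lasts 1/12 s, in which the tool goes at most 41.7 mm and 7.16 degrees, less where a joint would pass 70% of its speed; a pose out of reach is approached as far as the arm can. A call with a gripper value outside its range is refused whole. The fingers move at their own pace and stop on an object; FORCE is the grip in N (left out, the last holds). Time passes only in rows, so rows that do not move let the fingers close, or fill a call up. It gives the time, the measured TCP pose, the force and the opening at its end, in the units of the state.
- r.sense(): the state, without advancing time (a new reading comes with each control period).
- cams.grab_frame(name): name is "side" or "top" or "wrist"; returns the picture (384x512x3 uint8, blue, green, red); there is no depth.
- cams.camera_info(name): a dict with "intrinsics" (3x3 intrinsics, pixels), "k1" (the pictures are not rectified: a ray, as slopes to the right and down, at radius r is drawn at 1 + k1 r^2 times it, then the intrinsics apply), "view" (4x4, takes a point from world to camera coordinates); the wrist camera has in their place "hand_eye" (4x4, takes a point from camera to tool coordinates, whose origin is the TCP and whose axes are the tool frame's). Camera axes: x right, y up, looking along -z (the intrinsics and any distortion apply to the point x, -y, -z); pixel columns grow to the right and rows downward; lengths in mm; the calibration is good to about 2 mm. A picture is of the moment at which its call begins: read the wrist's pose just before it. camera_info takes no time and is no camera call.
- order.sign_off(): hands the job in, once; it reports no verdict.
The state is a dict: "clock": time; "qpos": joint angles; "qvel": joint speeds; "joint_efforts": joint torques, N m; "eef_pos": TCP position; "tcp_rot": TCP orientation; "contact_force": force on the tool from outside, world axes, zero at the start; "wrist_torque": the same for the moment, N m; "opening": opening from 0.0 (shut) to 1.0 (fully open).
Only numpy, scipy, OpenCV 4.12 (cv2) and the standard library are available. Lean on these libraries where they do the work, as an engineer would, in place of code of your own. Each camera call takes 0.05 s, during which the arm holds its last target.

## Working session

There is one attempt and no reset: what is moved stays moved. The work goes in short steps, Python scripts to look and compute and a shell command to move; the robot and the scene stay as the last step left them, time stands still between calls to the robot, and variables do not carry over. Pictures are saved under pics/ and viewed, and the job is handed in when it is done.

```bash
mkdir -p pics; ls; python3 - <<'E'
from rig import r,cams,order
import cv2,numpy as np
s=r.sense();print(s, r.nose_length)
for n in ("side","top","wrist"):
    im=cams.grab_frame(n);cv2.imwrite(f"pics/{n}0.png",im)
    print(n,{k:np.round(v,4).tolist() for k,v in cams.camera_info(n).items()})
E
```

```text
pics
{'clock': 0.0, 'qpos': array([ 1.16260514e+00,  3.53679996e-01,  1.63412636e+00,  8.81169863e-06,
        1.15518219e+00, -2.37032034e-03]), 'qvel': array([-0.00062146,  0.00066859, -0.00186885, -0.00117397,  0.00067083,
        0.0009799 ]), 'joint_efforts': array([ 2.84217240e-03, -6.05247688e+01, -3.42065227e+01,  2.76144719e-04,
        9.38552519e-03,  8.76724528e-06]), 'eef_pos': array([246.53421446, 573.83007271, 241.54510036]), 'tcp_rot': array([-1.57078496e+00,  1.39586831e-03,  1.16497190e+00]), 'contact_force': array([ 1.02653031, -0.36679825, -0.28153447]), 'wrist_torque': array([-0.03426604,  0.03686503,  0.03066201]), 'opening': 1.0052333745584094} 11.0
side {'intrinsics': [[376.8042, 0.0, 251.4632], [0.0, 376.8042, 187.4151], [0.0, 0.0, 1.0]], 'k1': -0.0806, 'view': [[0.9837, -0.18, 0.0057, -514.6347], [0.1359, 0.7628, 0.6322, -107.7791], [-0.1182, -0.6211, 0.7748, -1230.5275], [0.0, 0.0, 0.0, 1.0]]}
top {'intrinsics': [[471.8773, 0.0, 252.2825], [0.0, 471.8773, 198.0746], [0.0, 0.0, 1.0]], 'k1': 0.0342, 'view': [[0.0246, -0.9993, 0.0283, -30.0362], [0.9955, 0.0271, 0.0904, -512.8472], [-0.0911, 0.026, 0.9955, -1290.9284], [0.0, 0.0, 0.0, 1.0]]}
wrist {'intrinsics': [[278.6266, 0.0, 253.9302], [0.0, 278.6266, 190.5678], [0.0, 0.0, 1.0]], 'k1': -0.003, 'hand_eye': [[1.0, 0.0004, 0.0, -0.2064], [-0.0001, 0.2936, -0.9559, -130.5089], [-0.0004, 0.9559, 0.2936, 74.5237], [0.0, 0.0, 0.0, 1.0]]}
```

View pictures.

View pics/side0.png

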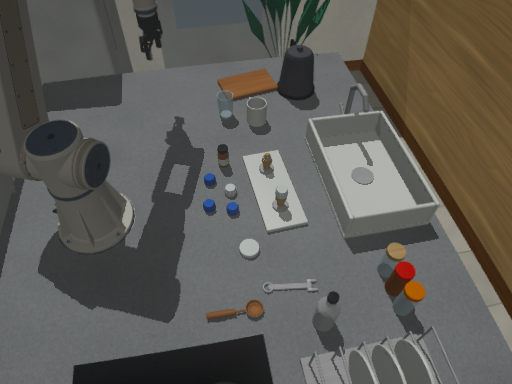

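View pics/top0.png

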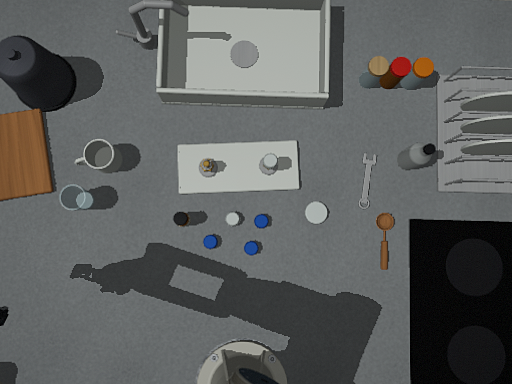

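View pics/wrist0.png

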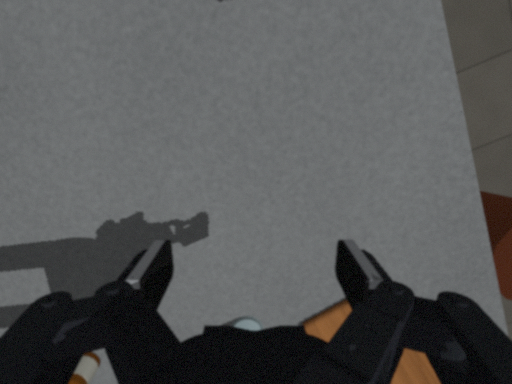

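The overview shows the bare valve at top (208,166), the twin at (270,162), the white cap at (233,218), blue decoys at (261,221), (210,241) and (251,248), and the spice jar at (181,219). Next I'll measure these.

```bash
cat > h.py <<'E'
from rig import r,cams,order
import cv2,numpy as np
from scipy.spatial.transform import Rotation as R
def cam(name,s=None):
    c=cams.camera_info(name);K=np.array(c["intrinsics"]);k1=c["k1"]
    if "view" in c: M=np.linalg.inv(np.array(c["view"]))
    else:
        s=s or r.sense();T=np.eye(4);T[:3,:3]=R.from_euler("xyz",s["tcp_rot"]).as_matrix();T[:3,3]=s["eef_pos"]
        M=T@np.array(c["hand_eye"])
    return K,k1,M
def ray(c,u,v):
    K,k1,M=c
    p=cv2.undistortPoints(np.array([[[u,v]]],float),K,np.array([k1,0,0,0,0.]))[0,0]
    d=M[:3,:3]@np.array([p[0],-p[1],-1]);return M[:3,3],d
def onz(c,u,v,z):
    o,d=ray(c,u,v);return o+d*(z-o[2])/d[2]
def tri(cs):
    A=np.zeros((3,3));b=np.zeros(3);L=[]
    for c,u,v in cs:
        o,d=ray(c,u,v);d=d/np.linalg.norm(d);P=np.eye(3)-np.outer(d,d);A+=P;b+=P@o;L.append((o,P))
    x=np.linalg.solve(A,b);return x,[np.linalg.norm(P@(x-o)) for o,P in L]
def proj(c,X):
    K,k1,M=c;p=np.linalg.inv(M)@np.append(X,1);s=np.array([p[0],-p[1]])/-p[2];s=s*(1+k1*s@s)
    return (K@np.append(s,1))[:2]
E
python3 - <<'E'
from h import *
t=cv2.imread("pics/top0.png");s=cv2.imread("pics/side0.png")
ct=cam("top");cs=cam("side")
# ledge: big white blob in top
hsv=cv2.cvtColor(t,cv2.COLOR_BGR2HSV)
def blobs(im,mask,roi):
    m=np.zeros_like(mask);x0,y0,x1,y1=roi;m[y0:y1,x0:x1]=mask[y0:y1,x0:x1]
    cn,_=cv2.findContours(m,cv2.RETR_EXTERNAL,cv2.CHAIN_APPROX_NONE);return [c for c in cn if cv2.contourArea(c)>25]
g=cv2.cvtColor(t,cv2.COLOR_BGR2GRAY);m=((g>165)&(hsv[...,1]<60)).astype(np.uint8)
for c in blobs(t,m,(165,120,345,240)):
    rc=cv2.minAreaRect(c);print("top",np.round(rc[0],1),np.round(rc[1],1),rc[2],np.round(cv2.minEnclosingCircle(c)[0],1),cv2.contourArea(c))
    if cv2.contourArea(c)>2000:
        w=np.array([onz(ct,u,v,15) for u,v in cv2.boxPoints(rc)]);print(w.round(1),np.linalg.norm(np.roll(w,1,0)-w,axis=1),w.mean(0))
    else:
        x,y=rc[0];print(" z28",onz(ct,x,y,28).round(1)," z15",onz(ct,x,y,15).round(1))
for c,n in ((t[130:260,160:340],"tc"),(s[130:270,180:320],"sc")):
    cv2.imwrite(f"pics/{n}.png",cv2.resize(c,None,fx=4.2,fy=4.2,interpolation=cv2.INTER_CUBIC))
E
```

```text
top [232.3 218.3] [10.6 11.3] 45.0 [232.  218.5] 94.5
 z28 [455.6  37.3  28. ]  z15 [456.2  37.5  15. ]
top [316. 212.] [20. 20.] 90.0 [315.8 212.1] 324.0
 z28 [ 479.  -194.6   28. ]  z15 [ 479.9 -196.7   15. ]
top [237.7 166.5] [ 47.6 119.4] 87.70938873291016 [237.6 167.1] 5504.5
[[ 658.4  198.6   15. ]
 [ 682.5 -138.2   15. ]
 [ 546.6 -145.8   15. ]
 [ 523.9  188.1   15. ]] [134.93174307 337.57077961 136.10949069 334.6733012 ] [602.8703343   25.68339255  15.        ]
```

View pics/tc.png

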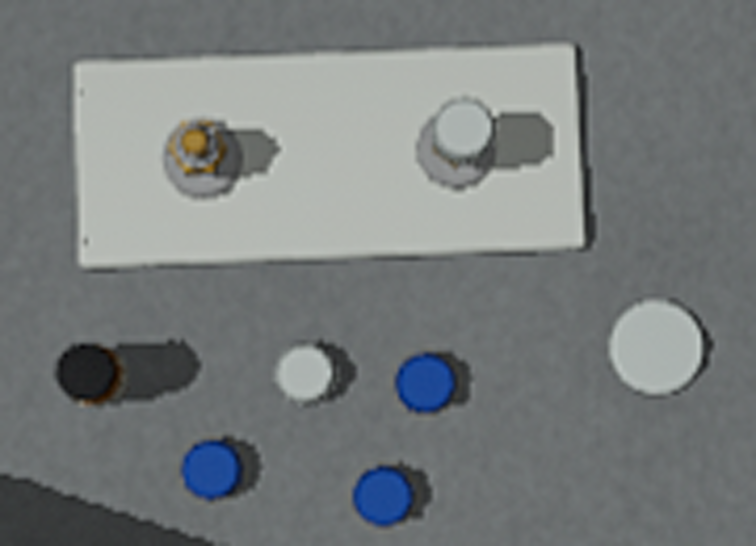

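View pics/sc.png

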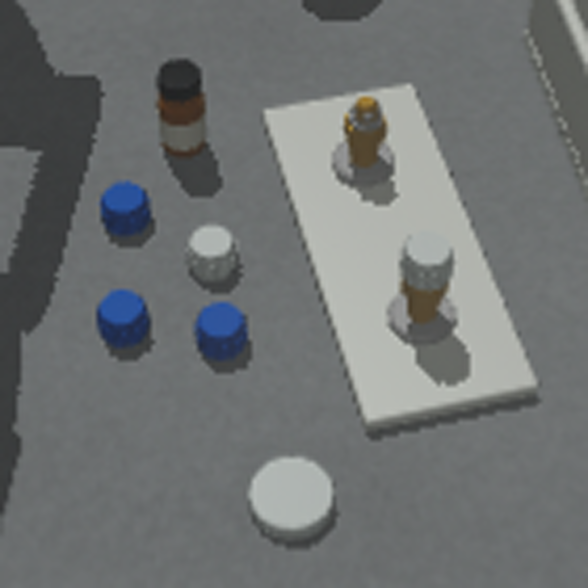

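```bash
python3 - <<'E'
from h import *
ct=cam("top");cs=cam("side")
print("stud",tri([(ct,206.4,163.6),(cs,267.4,154.5)]))
print("cap",tri([(ct,232.5,218.5),(cs,180+212/4.2,130+240/4.2)]))
for n,u,v,z in (("twin",160+463/4.2,130+128/4.2,103),("b1",160+427/4.2,130+382/4.2,28),("b2",160+212/4.2,130+468/4.2,28),("b3",160+384/4.2,130+495/4.2,28),("spice",160+88/4.2,130+372/4.2,85),("mug",100,153,90),("glass",72,196,100)): print(n,onz(ct,u,v,z).round(1))
E
python3 -m crank '[[0,3.8,0,-0.25,0,-4,0.4],[0,3.8,0,-0.25,0,-4,0.4],[0,3.8,0,-0.25,0,-4,0.4],[0,3.8,0,-0.25,0,-4,0.4],[0,3.8,0,-0.25,0,-4,0.4],[0,3.8,0,-0.25,0,-4,0.4],[0,3.8,0,-0.25,0,-4,0.4],[0,3.8,0,-0.25,0,-4,0.4],[0,3.8,0,-0.25,0,-4,0.4],[0,3.8,0,-0.25,0,-4,0.4]]' 40
```

```text
stud (array([597.20287987, 108.92682624,  89.96212615]), [np.float64(1.2883947275130547), np.float64(1.288394727513092)])
cap (array([455.91285197,  36.56329561,  29.61140718]), [np.float64(1.0520652615021593), np.float64(1.052065261502065)])
twin [607.1 -59.6 103. ]
b1 [450.2 -44.1  28. ]
b2 [390.5  95.2  28. ]
b3 [375.6 -17.7  28. ]
spice [448.6 171.2  85. ]
mug [615.6 388.9  90. ]
glass [499.2 451.2 100. ]
clock: 0.98
eef_pos: [533.4, 295.3, 238.3]
tcp_rot: [-1.569, 0.003, 0.485]
contact_force: [0.0, 0.1, -0.1]
opening: 0.697
```

```bash
python3 -m crank '[[0,3.5,0,0,0.5,-4,0.2],[0,3.5,0,0,0.5,-4,0.2],[0,3.5,0,0,0.5,-4,0.2],[0,3.5,0,0,0.5,-4,0.2],[0,3.4,0,0,0.8,-3.7,0.2],[0,0,0,0,2,0,0.2],[0,0,0,0,2,0,0.2],[0,0,0,0,0,0,0.2],[0,0,0,0,0,0,0.2],[0,0,0,0,0,0,0.2]]' 40; python3 - <<'E'
from h import *
s=r.sense();im=cams.grab_frame("wrist");cv2.imwrite("pics/w1.png",im);np.save("w1.npy",s,allow_pickle=True);print(s["eef_pos"],s["tcp_rot"],s["qpos"])
E
```

```text
clock: 1.82
eef_pos: [607.1, 94.7, 167.8]
tcp_rot: [-1.572, 0.002, 0.151]
contact_force: [-0.2, 0.5, 0.4]
opening: 0.601
[607.08098327  94.74895026 167.80503618] [-1.57204492  0.00203707  0.151364  ] [ 1.53054858e-01  4.15207825e-01  1.72126563e+00 -1.47298820e-03
  1.00715887e+00  2.47782692e-03]
```

View pics/w1.png

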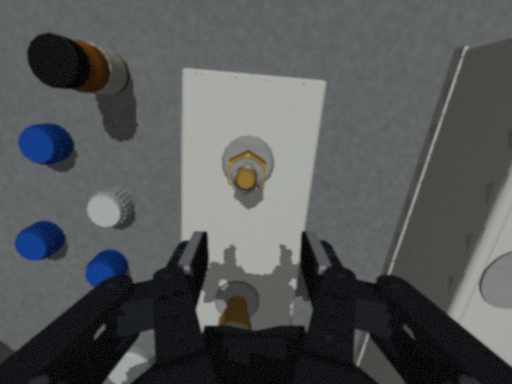

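The wrist view shows the bare valve at (246,170) with two nut flats visible at its far edge, and the cap at (107,208).

```bash
python3 - <<'E'
from h import *
im=cv2.imread("pics/w1.png")
a=cv2.resize(im[125:215,205:287],None,fx=6.5,fy=6.5,interpolation=cv2.INTER_CUBIC)
cv2.imwrite("pics/w1z.png",a)
E
```

```text
(no output)
```

View pics/w1z.png

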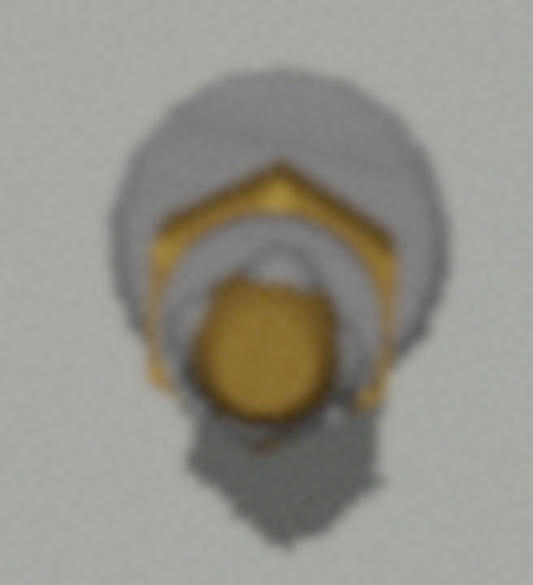

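```bash
python3 - <<'E'
from h import *
s=np.load("w1.npy",allow_pickle=True).item();c=cam("wrist",s)
P=[(280,165),(393,243),(378,402),(155,383),(158,240)]
W=[]
for x,y in P:
    w=onz(c,205+(x+.5)/6.5-.5,125+(y+.5)/6.5-.5,69);W.append(w)
W=np.array(W);print(W.round(1))
from scipy.optimize import least_squares
ang=lambda p:p[3]-np.deg2rad([0,60,120,240,300])
def f(p):
    a=ang(p);return np.r_[p[0]+p[2]*np.cos(a)-W[:,0],p[1]+p[2]*np.sin(a)-W[:,1]]
for a0 in np.deg2rad([-90,90]):
    q=least_squares(f,[597,109,18,a0]);print(q.x,np.rad2deg(q.x[3]),q.cost)
flat=np.rad2deg(q.x[3])+30;print("flat yaws",[(flat+60*k+180)%360-180 for k in range(6)],"tool yaw deg",np.rad2deg(s["tcp_rot"][2]))
# stud top z91, flange centre, cap
m=lambda x,y:(205+x/6.5-.4,125+y/6.5-.4)
print("stud",onz(c,*m(265,350),91)) 
print("flange", [onz(c,*m(x,y),23).round(1) for x,y in ((278,68),(110,230),(450,240))])
print("cap top",onz(c,102,208,28))
E
```

```text
[[596.1 132.5  69. ]
 [611.9 124.8  69. ]
 [613.4 103.5  69. ]
 [584.  101.7  69. ]
 [582.  120.6  69. ]]
[597.8335278  112.99632538 -18.2843581   -1.4758989 ] -84.56277803900717 5.477624791588651
[597.83352778 112.99632535  18.28435825   1.66569374] 95.4372215417803 5.477624791588527
flat yaws [np.float64(125.43722154178033), np.float64(-174.56277845821967), np.float64(-114.56277845821967), np.float64(-54.56277845821967), np.float64(5.437221541780332), np.float64(65.43722154178033)] tool yaw deg 8.67251808932817
stud [597.55725752 114.06650277  91.        ]
flange [array([593.7, 139.6,  23. ]), array([571.7, 111.4,  23. ]), array([623.7, 117.8,  23. ])]
cap top [455.38001603  43.68055655  28.        ]
```

```bash
python3 -m crank '[[0,0.8,0,-0.17,1.45,0.46,0.2],[0,0.8,0,-0.17,1.45,0.46,0.2],[0,0.8,0,-0.17,1.45,0.46,0.2],[0,0.8,0,-0.17,1.45,0.46,0.2],[0,0,0,0,0,0,0.2],[0,0,0,0,0,0,0.2],[0,0,0,0,0,0,0.2],[0,0,0,0,0,0,0.2],[0,0,0,0,0,0,0.2],[0,0,0,0,0,0,0.2]]' 40; python3 - <<'E'
from h import *
s=r.sense();im=cams.grab_frame("wrist");np.save("w2.npy",s,allow_pickle=True);print(s["eef_pos"],s["tcp_rot"],s["qvel"].round(4))
cv2.imwrite("pics/w2.png",im)
c=cam("wrist",s)
for X in ((597.8,112.5,91),(597.8,112.5,69),(597.8,109.5,91),(597.8,109.5,69)): print(X,proj(c,np.array(X)))
cv2.imwrite("pics/w2z.png",cv2.resize(im[120:270,165:345],None,fx=4,fy=4,interpolation=cv2.INTER_CUBIC))
E
```

```text
clock: 2.7
eef_pos: [604.8, 119.0, 121.1]
tcp_rot: [-1.57, -0.017, 0.103]
contact_force: [0.3, 0.7, -0.1]
opening: 0.603
[604.81579714 118.99950086 121.14804193] [-1.57042522 -0.01684504  0.10299592] [-0.0018 -0.0109 -0.0078 -0.0019  0.0073 -0.0027]
(597.8, 112.5, 91) [240.74611655 237.24115289]
(597.8, 112.5, 69) [241.62913844 223.21191281]
(597.8, 109.5, 91) [240.32985479 241.48218726]
(597.8, 109.5, 69) [241.25293385 227.0665327 ]
```

View pics/w2z.png

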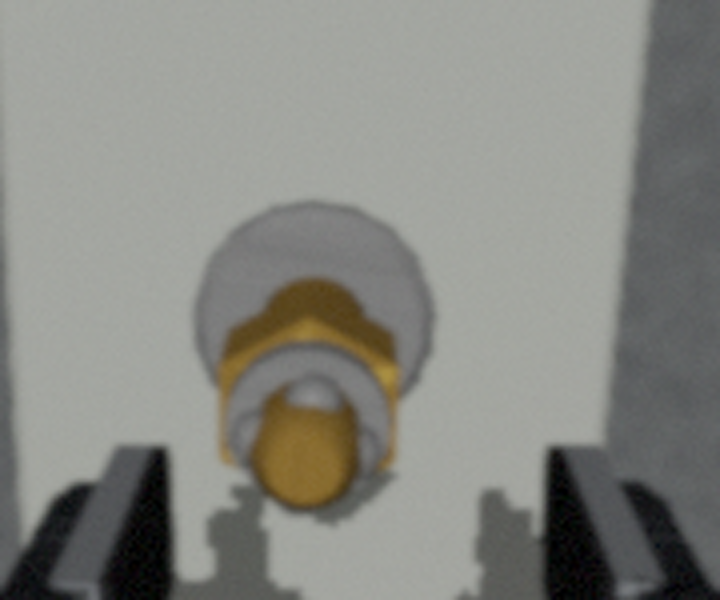

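```bash
python3 - <<'E'
from h import *
s=np.load("w2.npy",allow_pickle=True).item();c=cam("wrist",s)
T=R.from_euler("xyz",s["tcp_rot"]).as_matrix()
for y in (0,5,8,11):
  for z in (-11,11):
    print(y,z,[ (4*(proj(c,s["eef_pos"]+T@np.array([x,y,z]))-[165,120])).round(0).tolist() for x in (-25.6,25.6,-40)])
E
```

```text
0 -11 [[164.0, 606.0], [544.0, 605.0], [57.0, 606.0]]
0 11 [[155.0, 457.0], [553.0, 457.0], [43.0, 457.0]]
5 -11 [[170.0, 585.0], [539.0, 585.0], [66.0, 585.0]]
5 11 [[161.0, 440.0], [546.0, 440.0], [53.0, 440.0]]
8 -11 [[173.0, 573.0], [535.0, 573.0], [71.0, 573.0]]
8 11 [[165.0, 431.0], [543.0, 431.0], [59.0, 431.0]]
11 -11 [[176.0, 562.0], [532.0, 562.0], [76.0, 562.0]]
11 11 [[169.0, 421.0], [539.0, 421.0], [65.0, 421.0]]
```

```bash
python3 -m crank '[[0,0,0.5,-0.25,0.7,-0.2,0.2],[0,0,0.5,-0.25,0.7,-0.15,0.2],[0,0,0,-0.25,0.3,-0.15,0.2],[0,0,0,0,0,0,0.2],[0,0,0,0,0,0,0.2],[0,0,0,0,0,0,0.2],[0,0,0,0,0,0,0.2],[0,0,0,0,0,0,0.2],[0,0,0,0,0,0,0.2],[0,0,0,0,0,0,0.2]]' 40
```

```text
clock: 3.58
eef_pos: [597.4, 111.9, 102.4]
tcp_rot: [-1.57, 0.003, 0.102]
contact_force: [-0.4, -1.0, 0.8]
opening: 0.604
```

```bash
python3 -m crank '[[0,0,0,0.03,1,0.1,0.2],[0,0,0,0.02,1,0.03,0.2],[0,0,0,0,1,0,0.2],[0,0,0,0,1,0,0.2],[0,0,0,0,1,0,0.2],[0,0,0,0,0.2,0,0.2],[0,0,0,0,0,0,0.2],[0,0,0,0,0,0,-1],[0,0,0,0,0,0,-1],[0,0,0,0,0,0,-1]]' 60; python3 - <<'E'
from h import *
s=r.sense();im=cams.grab_frame("wrist");np.save("w3.npy",s,allow_pickle=True);print(s["eef_pos"],s["tcp_rot"],s["contact_force"],s["wrist_torque"],s["opening"])
cv2.imwrite("pics/w3.png",im)
E
```

```text
clock: 4.42
eef_pos: [597.4, 113.5, 43.2]
tcp_rot: [-1.571, 0.004, 0.103]
contact_force: [-2.1, 0.2, -3.9]
opening: 0.367
[597.39533368 113.48979274  43.16829659] [-1.57063564  0.00367006  0.10253077] [-2.06971374  0.15210501 -3.86317356] [0.02394291 0.16737117 0.05502875] 0.3667079929236211
```

View pics/w3.png

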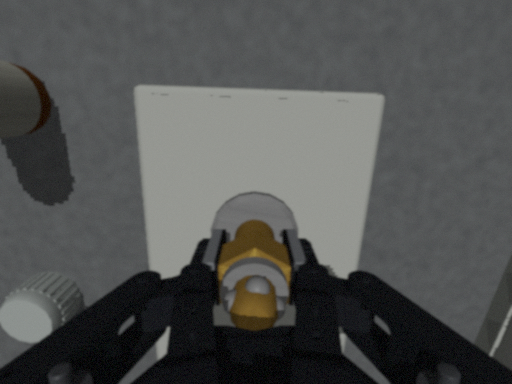

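```bash
python3 -m crank '[[0,5,0,0,0,0,-1],[0,5,0,0,0,0,-1],[0,5,0,0,0,0,-1],[0,5,0,0,0,0,-1],[0,5,0,0,0,0,-1],[0,5,0,0,0,0,-1],[0,0,0,0,0,0,-1],[0,0,0,0,0,0,-1],[0,0,0,0,0,0,-1],[0,0,0,0,0,0,-1]]' 60;python3 -c "
from h import *
s=r.sense();print(s['wrist_torque'],s['tcp_rot'])"
```

```text
clock: 5.3
eef_pos: [598.0, 113.4, 43.2]
tcp_rot: [-1.571, 0.001, -0.437]
contact_force: [1.0, -0.2, -5.3]
opening: 0.369
[ 0.04240901 -0.22130407 -0.11880192] [-1.57121369e+00  6.80082096e-04 -4.37331874e-01]
```

```bash
python3 -m crank '[[0,3,0,0,0,0,-1],[0,3,0,0,0,0,-1],[0,3,0,0,0,0,-1],[0,3,0,0,0,0,-1],[0,3,0,0,0,0,-1],[0,0,0,0,0,0,-1],[0,0,0,0,0,0,-1],[0,0,0,0,0,0,-1],[0,0,0,0,0,0,-1],[0,0,0,0,0,0,-1]]' 60;python3 -c "
from h import *
s=r.sense();print(s['wrist_torque'],s['tcp_rot'])"
```

```text
clock: 6.13
eef_pos: [596.6, 111.1, 43.4]
tcp_rot: [-1.58, -0.004, -0.664]
contact_force: [0.7, -0.8, -5.3]
opening: 0.367
[ 0.09322969 -0.11614974  1.6385407 ] [-1.57995802 -0.00440794 -0.66397535]
```

```bash
python3 -m crank '[[0,2,0,0,0,0,-1],[0,2,0,0,0,0,-1],[0,2,0,0,0,0,-1],[0,2,0,0,0,0,-1],[0,2,0,0,0,0,-1],[0,2,0,0,0,0,-1],[0,2,0,0,0,0,-1],[0,0,0,0,0,0,-1],[0,0,0,0,0,0,-1],[0,0,0,0,0,0,-1]]' 80;python3 - <<'E'
from h import *
s=r.sense();im=cams.grab_frame("wrist");np.save("w4.npy",s,allow_pickle=True);print(s['wrist_torque'],s['tcp_rot'],s["eef_pos"])
cv2.imwrite("pics/w4.png",cv2.resize(im[170:350,160:350],None,fx=3.2,fy=3.2,interpolation=cv2.INTER_CUBIC))
E
```

```text
clock: 6.97
eef_pos: [592.1, 108.0, 43.9]
tcp_rot: [-1.589, -0.004, -0.915]
contact_force: [1.2, 1.3, -6.7]
opening: 0.368
[-0.03105017 -0.4406537   0.19110105] [-1.58855387 -0.00379254 -0.91499238] [592.07736269 108.03992774  43.88272452]
```

View pics/w4.png

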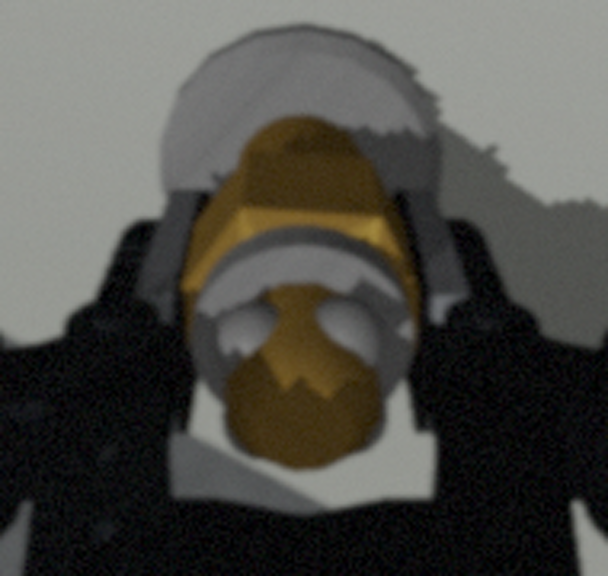

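```bash
python3 - <<'E'
from h import *
s=np.load("w4.npy",allow_pickle=True).item();c=cam("wrist",s)
T=R.from_euler("xyz",s["tcp_rot"]).as_matrix()
for p in ((185,290),(243,208),(378,215),(412,290)):
    w=onz(c,160+p[0]/3.2-.4,170+p[1]/3.2-.4,69);d=w[:2]-[597.9,113.3];print(w.round(1),np.hypot(*d),np.degrees(np.arctan2(d[1],d[0])),(T.T@(w-s["eef_pos"])).round(1))
E
```

```text
[592.3 127.5  69. ] 15.239282281192565 111.62126391637265 [-15.2 -25.4  11.6]
[606.8 128.5  69. ] 17.6343162365556 59.71553490755521 [ -7.2 -25.6  23.7]
[616.6 114.   69. ] 18.751486392623786 2.1823280537166756 [ 10.3 -25.5  22.7]
[610.7 103.4  69. ] 16.23291863813953 -37.76220172124558 [ 15.2 -25.3  11.5]
```

```bash
python3 -m crank '[[0,0,0,0,0,0,0.2],[0,0,0,0,0,0,0.2],[0,0,0,0,-0.1,0,0.2],[0.25,-5.6,0,0.02,-0.1,0.2,0.2],[0.25,-5.6,0,0.02,-0.1,0.2,0.2],[0.25,-5.6,0,0.02,-0.1,0.2,0.2],[0.25,-5.6,0,0.02,0,0.2,0.2],[0,0,0,0,0,0,0.2],[0,0,0,0,0,0,0.2],[0,0,0,0,0,0,0.2]]' 60;python3 - <<'E'
from h import *
s=r.sense();im=cams.grab_frame("wrist");np.save("w5.npy",s,allow_pickle=True);print(s['wrist_torque'],s['tcp_rot'],s["eef_pos"])
cv2.imwrite("pics/w5.png",cv2.resize(im[170:350,160:350],None,fx=3.2,fy=3.2,interpolation=cv2.INTER_CUBIC))
E
```

```text
clock: 7.85
eef_pos: [600.5, 114.3, 51.6]
tcp_rot: [-1.566, -0.001, -0.519]
contact_force: [0.0, 0.1, 1.0]
opening: 0.603
[-0.00687627  0.01041652 -0.04661199] [-1.56644541e+00 -1.05054342e-03 -5.18914259e-01] [600.46906284 114.3483651   51.64070245]
```

View pics/w5.png

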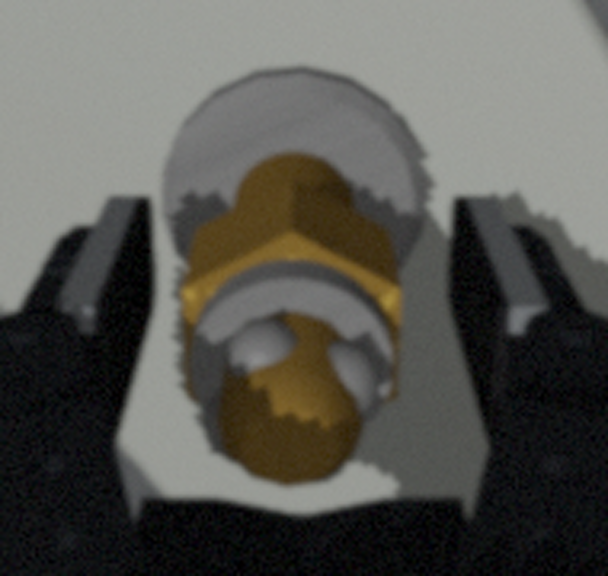

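```bash
python3 -m crank '[[0,0,0,-0.18,0.1,-0.2,0.2],[0,0,0,0,0,0,0.2],[0,0,0,0,0,0,-1],[0,0,0,0,0,0,-1],[0,0,0,0,0,0,-1],[0,0,0,0,0,0,-1],[0,0,0,0,0,0,-1],[0,2,0,0,0,0,-1],[0,2,0,0,0,0,-1],[0,0,0,0,0,0,-1]]' 100;python3 - <<'E'
from h import *
s=r.sense();print(s['wrist_torque'],s['tcp_rot'],s["eef_pos"])
E
```

```text
clock: 8.73
eef_pos: [597.5, 112.2, 51.0]
tcp_rot: [-1.57, -0.003, -0.587]
contact_force: [0.7, 3.1, -0.3]
opening: 0.357
[ 0.33007301 -0.07864375  1.87897229] [-1.56987729 -0.00330293 -0.5866174 ] [597.48829608 112.17142855  50.99794889]
```

```bash
python3 -m crank '[[0,1,0,0,0,0,-1],[0,1,0,0,0,0,-1],[0,1,0,0,0,0,-1],[0,0,0,0,0,0,-1],[0,0,0,0,0,0,-1],[0,0,0,0,0,0,-1],[0,0,0,0,0,0,-1],[0,0,0,0,0,0,-1],[0,0,0,0,0,0,-1],[0,0,0,0,0,0,-1]]' 100;python3 - <<'E'
from h import *
s=r.sense();im=cams.grab_frame("wrist");np.save("w6.npy",s,allow_pickle=True);print(s['wrist_torque'],s['tcp_rot'],s["eef_pos"])
cv2.imwrite("pics/w6.png",cv2.resize(im[170:350,160:350],None,fx=3.2,fy=3.2,interpolation=cv2.INTER_CUBIC))
E
```

```text
clock: 9.57
eef_pos: [596.7, 111.2, 51.1]
tcp_rot: [-1.572, -0.003, -0.641]
contact_force: [-1.0, -0.3, 1.0]
opening: 0.359
[-0.22315279  0.07710107  0.65494674] [-1.57233741 -0.00305458 -0.6413167 ] [596.73599025 111.18584887  51.08773664]
```

View pics/w6.png

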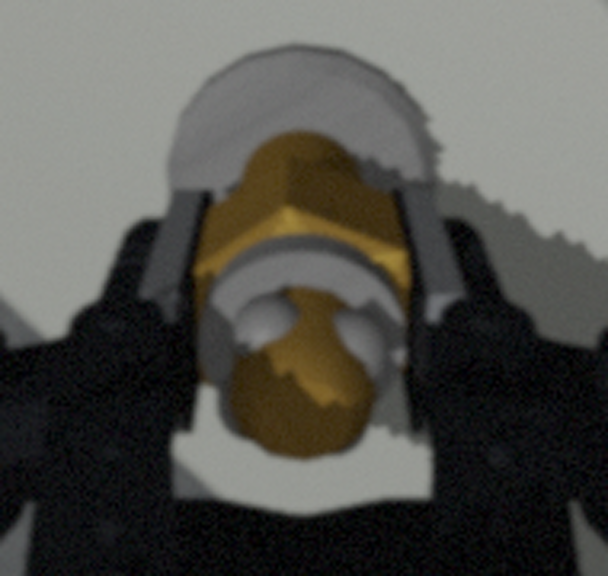

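```bash
python3 -m crank '[[0,0,0,0,0,0,0.2],[0,0,0,0,0,0,0.2],[0,0,0,0,0,0,0.2],[0,-1,0,0,-1,0.1,0.2],[0,-2,0,0,-1.5,0.1,0.2],[0,-5,0,0,-1.8,0,0.2],[0,-6,0,0,-1.8,0,0.2],[0,-6,0,0,-1.8,0,0.2],[0,-6,0,0,-1.5,0,0.2],[0,-6,0,0,-1,0,0.2]]' 60;python3 - <<'E'
from h import *
s=r.sense();im=cams.grab_frame("wrist");np.save("w7.npy",s,allow_pickle=True);print(s['wrist_torque'],s['tcp_rot'],s["eef_pos"],s["qvel"].round(2))
cv2.imwrite("pics/w7.png",cv2.resize(im[120:270,165:345],None,fx=4,fy=4,interpolation=cv2.INTER_CUBIC))
E
```

```text
clock: 10.45
eef_pos: [596.5, 114.1, 160.1]
tcp_rot: [-1.572, 0.003, -0.063]
contact_force: [0.5, 0.8, -0.3]
opening: 0.599
[-0.01706751  0.00769153  0.01773697] [-1.57158828  0.00309502 -0.0626492 ] [596.45932566 114.14156983 160.13555332] [ 0.   -0.16 -0.1   0.    0.25 -1.32]
```

View pics/w7.png

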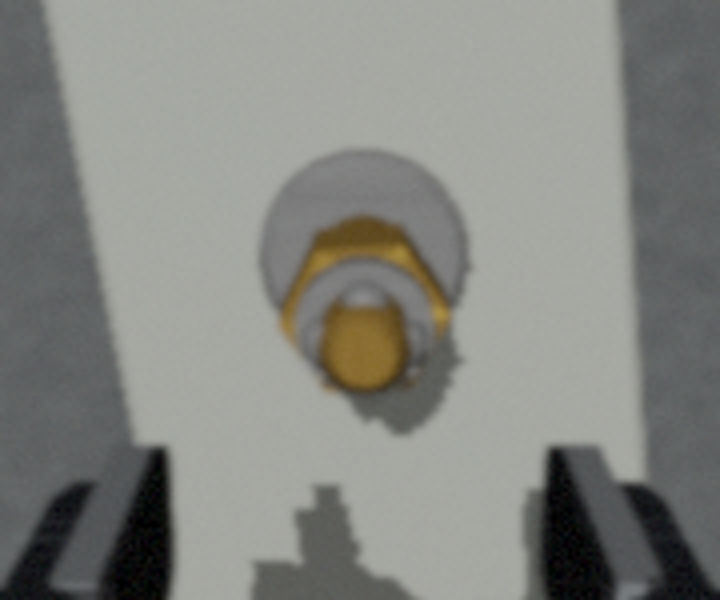

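```bash
python3 - <<'E'
from h import *
from scipy.optimize import least_squares
s=np.load("w7.npy",allow_pickle=True).item();c=cam("wrist",s)
P=[(283,322),(318,243),(406,240),(448,316)]
W=np.array([onz(c,165+(x+.5)/4-.5,120+(y+.5)/4-.5,69) for x,y in P])
def f(p):
    a=p[3]-np.deg2rad([0,60,120,180]);return np.r_[p[0]+p[2]*np.cos(a)-W[:,0],p[1]+p[2]*np.sin(a)-W[:,1]]
q=least_squares(f,[597,112,18,np.pi]);print(q.x,np.rad2deg(q.x[3])%60,q.cost, "flat",(np.rad2deg(q.x[3])+30)%60-60)
print(onz(c,165+364/4-.4,120+348/4-.4,91), [onz(c,165+x/4-.4,120+y/4-.4,23).round(1) for x,y in ((260,250),(468,250),(364,148))])
E
python3 -m crank '[[0,-3,0,0,0,0,0.2],[0,-3,0,-2,0,-1,0.2],[0,-3,0,-3,0,-1.5,0.2],[0,-1,0,-3,0,-1.5,0.2],[0,0,0,-3,0.5,-1.2,0.2],[0,0,0,-2.2,0.5,-0.5,0.2],[0,0,0,-0.8,0,0,0.2],[0,0,0,0,0,0,0.2],[0,0,0,0,0,0,0.2],[0,0,0,0,0,0,0.2]]' 60;python3 - <<'E'
from h import *
s=r.sense();im=cams.grab_frame("wrist");np.save("w8.npy",s,allow_pickle=True);print(s['tcp_rot'],s["eef_pos"],s["qvel"].round(2))
cv2.imwrite("pics/w8.png",im)
E
```

```text
[598.08406365 113.41462789  17.95044391   3.11866456] 58.68631684796256 1.2365204318296725 flat -31.31368315203744
[597.83749399 114.50060084  91.        ] [array([572.2, 116.8,  23. ]), array([623.9, 113.6,  23. ]), array([599.6, 140.7,  23. ])]
clock: 11.33
eef_pos: [461.6, 46.1, 155.6]
tcp_rot: [-1.568, -0.012, 0.112]
contact_force: [0.6, 0.2, -0.3]
opening: 0.6
[-1.56832019 -0.01150521  0.11159258] [461.62994411  46.05240885 155.6145815 ] [ 0.01  0.01 -0.02  0.   -0.    0.01]
```

View pics/w8.png

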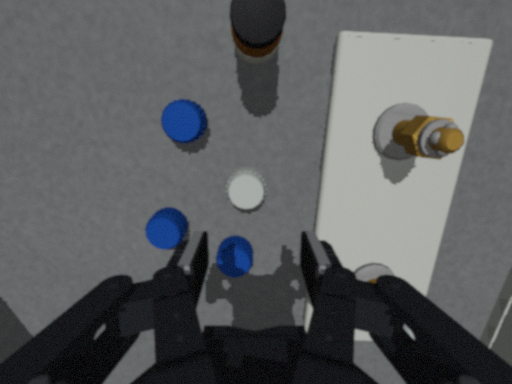

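The nut flats stayed at yaw -31°, which is where the stop torque appeared. The cap's top is now near (246,190).

```bash
cat > capm.py <<'E'
from h import *
import sys
n,x0,y0,x1,y1,z,th=sys.argv[1],*map(int,sys.argv[2:])
s=np.load(n+".npy",allow_pickle=True).item();c=cam("wrist",s)
im=cv2.imread(f"pics/{n}.png");g=cv2.GaussianBlur(cv2.cvtColor(im,cv2.COLOR_BGR2GRAY),(3,3),0)
m=np.zeros_like(g);m[y0:y1,x0:x1]=(g[y0:y1,x0:x1]>th)*255
cn,_=cv2.findContours(m,cv2.RETR_EXTERNAL,cv2.CHAIN_APPROX_NONE);k=max(cn,key=cv2.contourArea)
w=np.array([onz(c,u,v,z) for u,v in k[:,0,:]])
q=cv2.fitEllipse(w[:,:2].astype(np.float32));T=R.from_euler("xyz",s["tcp_rot"]).as_matrix()
p=np.array([*q[0],z]);print(cv2.fitEllipse(k),q,"in tool",(T.T@(p-s["eef_pos"])).round(1))
E
python3 capm.py w8 215 160 280 225 28 150; python3 capm.py w8 215 160 280 225 28 165
python3 -c "
import cv2;im=cv2.imread('pics/w8.png');cv2.imwrite('pics/w8z.png',cv2.resize(im[155:230,205:290],None,fx=7,fy=7,interpolation=cv2.INTER_CUBIC))"
```

```text
((245.46910095214844, 190.7793426513672), (32.32244110107422, 33.051326751708984), 134.51576232910156) ((455.7088623046875, 40.47550964355469), (31.63275909423828, 33.16303634643555), 16.441036224365234) in tool [ -8.  127.5  -5.2]
((245.5791015625, 191.257568359375), (29.565465927124023, 30.279382705688477), 115.25362396240234) ((455.8555603027344, 40.055320739746094), (29.188894271850586, 30.161945343017578), 17.40961456298828) in tool [ -7.9 127.5  -5.6]
```

View pics/w8z.png

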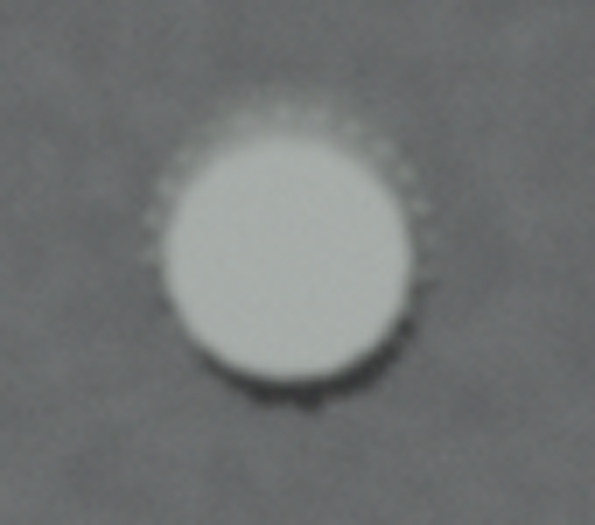

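```bash
python3 -m crank '[[0,0,0.35,-0.3,1,-0.28,0.3],[0,0,0.35,-0.3,1.5,-0.28,0.3],[0,0,0,0,1.8,0,0.3],[0,0,0,0,1.8,0,0.3],[0,0,0,0,1,0,0.3],[0,0,0,0,0.5,0,0.3],[0,0,0,0,0,0,0.3],[0,0,0,0,0,0,0.3],[0,0,0,0,0,0,0.3],[0,0,0,0,0,0,0.3]]' 60;python3 - <<'E'
from h import *
s=r.sense();im=cams.grab_frame("wrist");np.save("w9.npy",s,allow_pickle=True);print(s['tcp_rot'],s["eef_pos"],s["qvel"].round(2))
cv2.imwrite("pics/w9.png",im)
E
python3 capm.py w9 200 180 310 300 28 150
```

```text
clock: 12.22
eef_pos: [465.2, 41.8, 74.3]
tcp_rot: [-1.568, -0.004, 0.114]
contact_force: [0.3, -0.2, -0.7]
opening: 0.652
[-1.56833711 -0.0043138   0.11366553] [465.2484724   41.75577749  74.32928195] [ 0.   -0.   -0.01 -0.    0.    0.  ]
((239.34030151367188, 218.46514892578125), (46.170631408691406, 47.39067840576172), 114.33772277832031) ((455.7644348144531, 40.61580276489258), (32.33650588989258, 34.25458526611328), 8.823829650878906) in tool [-9.8 46.3 -0.2]
```

View pics/w9.png

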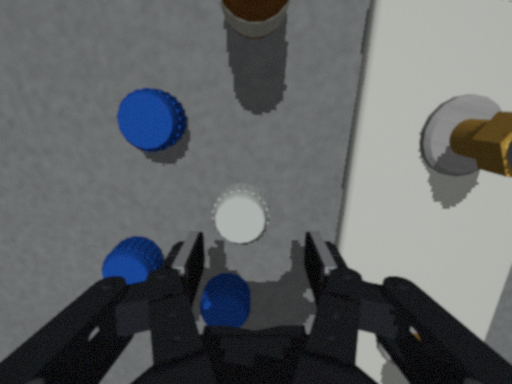

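```bash
python3 -m crank '[[0,0,0.2,-0.33,0,0,0.3],[0,0,0,-0.33,0,0,0.3],[0,0,0,-0.32,0.3,0,0.3],[0,0,0,0,0.7,0,0.3],[0,0,0,0,0.5,0,0.3],[0,0,0,0,0,0,0.3],[0,0,0,0,0,0,0.3],[0,0,0,0,0,0,0.3],[0,0,0,0,0,0,0.3],[0,0,0,0,0,0,0.3]]' 60;python3 - <<'E'
from h import *
s=r.sense();im=cams.grab_frame("wrist");np.save("w10.npy",s,allow_pickle=True);print(s['tcp_rot'],s["eef_pos"],s["qvel"].round(2))
cv2.imwrite("pics/w10.png",im)
E
python3 capm.py w10 215 190 305 310 28 150
```

```text
clock: 13.1
eef_pos: [455.4, 40.6, 59.3]
tcp_rot: [-1.568, -0.004, 0.114]
contact_force: [-0.4, -0.0, 0.3]
opening: 0.648
[-1.56842182 -0.00369452  0.11361511] [455.35499964  40.62143007  59.28439632] [-0.  0. -0. -0.  0.  0.]
((253.85122680664062, 227.22959899902344), (50.83218002319336, 51.73631286621094), 121.78578186035156) ((455.65191650390625, 40.80632400512695), (32.60581588745117, 35.25551986694336), 12.640371322631836) in tool [ 0.2 31.3  0.1]
```

View pics/w10.png

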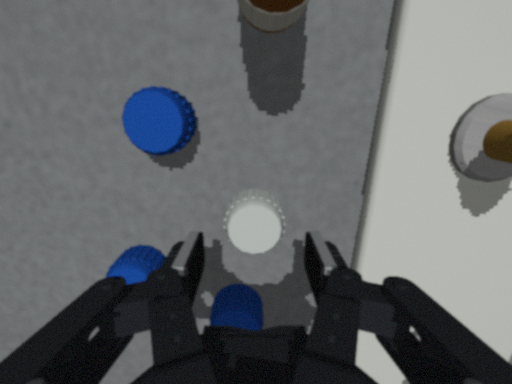

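```bash
python3 -m crank '[[0,0,0.1,0,0.6,0,0.3],[0,0,0.1,0,0.6,0,0.3],[0,0,0,0,0.6,0,0.3],[0,0,0,0,0.6,0,0.3],[0,0,0,0,0.6,0,0.3],[0,0,0,0,0.6,0,0.3],[0,0,0,0,0.3,0,0.3],[0,0,0,0,0,0,0.3],[0,0,0,0,0,0,0.3],[0,0,0,0,0,0,0.3]]' 60
```

```text
clock: 13.98
eef_pos: [455.1, 40.7, 15.2]
tcp_rot: [-1.568, 0.001, 0.114]
contact_force: [0.0, 0.2, 0.0]
opening: 0.648
```

```bash
python3 -m crank '[[0,0,0,0,0,0,-1],[0,0,0,0,0,0,-1],[0,0,0,0,0,0,-1],[0,0,0,0,0,0,-1],[0,0,0,0,0,0,-1],[0,0,0,0,0,0,-1],[0,0,0,0,-0.5,0,-1],[0,0,0,0,-1,0,-1],[0,0,0,0,-1,0,-1],[0,0,0,0,-1,0,-1]]' 60;python3 - <<'E'
from h import *
s=r.sense();im=cams.grab_frame("wrist");np.save("w11.npy",s,allow_pickle=True);print(s['tcp_rot'],s["eef_pos"],s["contact_force"])
cv2.imwrite("pics/w11.png",im)
E
```

```text
clock: 14.82
eef_pos: [454.4, 40.6, 53.0]
tcp_rot: [-1.568, 0.003, 0.114]
contact_force: [-0.6, -0.3, -0.6]
opening: 0.453
[-1.56835858  0.00301555  0.11374827] [454.43622872  40.57849395  53.0250948 ] [-0.55745899 -0.31305775 -0.55653526]
```

View pics/w11.png

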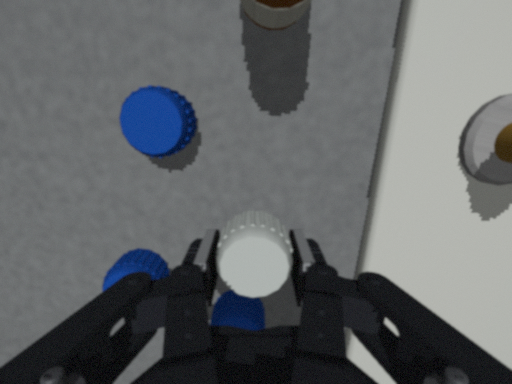

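```bash
python3 capm.py w11 212 212 300 305 66 160; python3 capm.py w11 212 212 300 305 66 140
python3 -m crank '[[0,0,0,1,-1.2,0.3,-1],[0,0,0,2,-1.6,1,-1],[0,0,0,3,-1.6,1.1,-1],[0,0,0,3,-1.6,1.1,-1],[0,0,0,2.5,-1,1,-1],[0,0,0,1.5,0,0.5,-1],[0,0,0,0.5,0,0.2,-1],[0,0,0,0,0,0,-1],[0,0,0,0,0,0,-1],[0,0,0,0,0,0,-1]]' 60;python3 - <<'E'
from h import *
s=r.sense();im=cams.grab_frame("wrist");np.save("w12.npy",s,allow_pickle=True);print(s['tcp_rot'],s["eef_pos"],s["contact_force"])
cv2.imwrite("pics/w12.png",im)
E
```

```text
((253.8360137939453, 265.03662109375), (59.971351623535156, 65.97660064697266), 97.99959564208984) ((454.6424560546875, 40.98408508300781), (31.588708877563477, 33.04431915283203), 22.819910049438477) in tool [  0.2 -13.    0.4]
((253.41558837890625, 261.6552429199219), (66.66472625732422, 70.91158294677734), 154.32162475585938) ((454.2716064453125, 42.60187530517578), (32.31304931640625, 38.14775848388672), 14.286053657531738) in tool [  0.  -13.    2.1]
clock: 15.7
eef_pos: [586.3, 109.8, 134.9]
tcp_rot: [-1.568, -0.003, 0.113]
contact_force: [0.7, -0.5, -0.6]
opening: 0.449
[-1.5679221  -0.00294342  0.11289613] [586.29938443 109.83763826 134.87345415] [ 0.69446457 -0.50569246 -0.59534477]
```

View pics/w12.png

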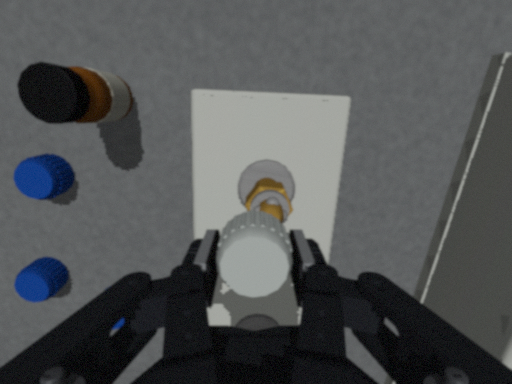

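```bash
python3 -m crank '[[-0.15,0,0.15,0.4,0,0.1,-1],[0,0,0,0.4,0.3,0.05,-1],[0,0,0,0.3,0.5,0,-1],[0,0,0,0,0.5,0,-1],[0,0,0,0,0.3,0,-1],[0,0,0,0,0,0,-1],[0,0,0,0,0,0,-1],[0,0,0,0,0,0,-1],[0,0,0,0,0,0,-1],[0,0,0,0,0,0,-1]]' 80;python3 - <<'E'
from h import *
s=r.sense();im=cams.grab_frame("wrist");np.save("w13.npy",s,allow_pickle=True);print(s['tcp_rot'],s["eef_pos"],s["contact_force"])
cv2.imwrite("pics/w13.png",im)
cv2.imwrite("pics/w13z.png",cv2.resize(im[130:330,180:330],None,fx=3,fy=3,interpolation=cv2.INTER_CUBIC))
im=cams.grab_frame("side");cv2.imwrite("pics/s13.png",cv2.resize(im[100:240,200:340],None,fx=4.2,fy=4.2,interpolation=cv2.INTER_CUBIC))
E
```

```text
clock: 16.58
eef_pos: [593.7, 110.7, 114.7]
tcp_rot: [-1.571, 0.007, 0.111]
contact_force: [-0.8, -0.4, -1.1]
opening: 0.443
[-1.57145692  0.00659756  0.11122273] [593.73292532 110.66090286 114.73176048] [-0.83638215 -0.41638786 -1.0582897 ]
```

View pics/w13z.png

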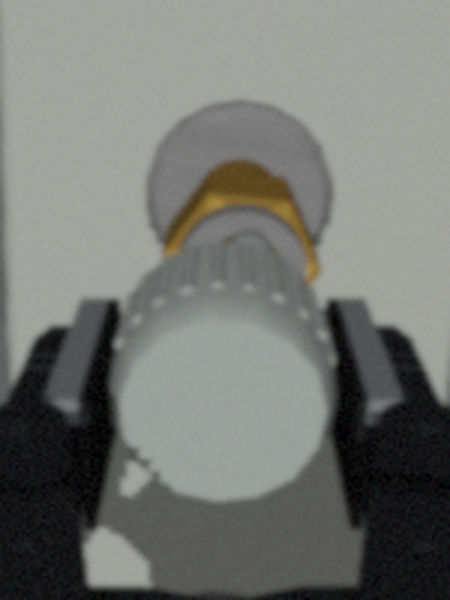

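View pics/s13.png

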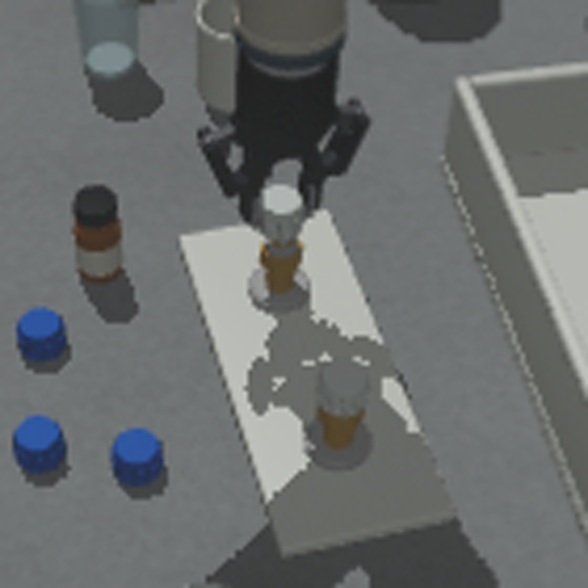

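```bash
python3 -m crank '[[0,0,-0.3,0.2,0,0.1,-1],[0,0,0,0.2,0,0.1,-1],[0,0,0,0,0,0,-1],[0,0,0,0,0,0,-1],[0,0,0,0,0,0,-1],[0,0,0,0,0,0,-1],[0,0,0,0,0,0,-1],[0,0,0,0,0,0,-1],[0,0,0,0,0,0,-1],[0,0,0,0,0,0,-1]]' 80;python3 - <<'E'
from h import *
s=r.sense();im=cams.grab_frame("wrist");np.save("w14.npy",s,allow_pickle=True);print(s['tcp_rot'],s["eef_pos"],s["contact_force"])
cv2.imwrite("pics/w14.png",im)
cv2.imwrite("pics/w14z.png",cv2.resize(im[130:330,180:330],None,fx=3,fy=3,interpolation=cv2.INTER_CUBIC))
c=cam("wrist",s);print([(3*(proj(c,np.array(X))-[180,130])).round() for X in ((597.6,113.,23),(597.6,113,69))])
E
```

```text
clock: 17.52
eef_pos: [598.3, 113.5, 115.5]
tcp_rot: [-1.571, -0.001, 0.111]
contact_force: [0.3, 0.3, -0.4]
opening: 0.439
[-1.57134074e+00 -5.36822540e-04  1.11336880e-01] [598.3282157  113.52259044 115.45172713] [ 0.26181982  0.27293835 -0.39888706]
[array([218., 204.]), array([217., 268.])]
```

View pics/w14z.png

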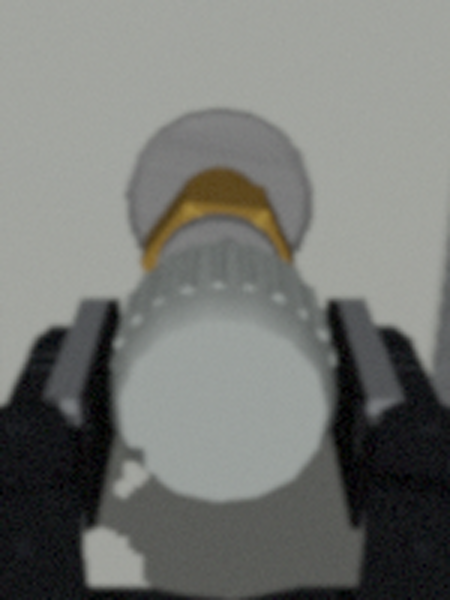

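```bash
python3 -m crank '[[0,0,0,-0.05,0.2,-0.06,-1],[0,0,0,0,0.25,0,-1],[0,0,0,0,0.25,0,-1],[0,0,0,0,0.25,0,-1],[0,0,0,0,0.15,0,-1],[0,0,0,0,0,0,-1],[0,0,0,0,0,0,-1],[0,0,0,0,0,0,-1],[0,0,0,0,0,0,-1],[0,0,0,0,0,0,-1]]' 100
```

```text
clock: 18.4
eef_pos: [597.6, 112.7, 102.8]
tcp_rot: [-1.571, 0.0, 0.111]
contact_force: [0.6, 0.2, -0.8]
opening: 0.435
```

```bash
python3 -m crank '[[0,0,0,0,0.15,0,-1],[0,0,0,0,0.15,0,-1],[0,0,0,0,0,0,-1],[0,0,0,0,0,0,-1],[0,0,0,0,0,0,-1],[0,0,0,0,0,0,-1],[0,0,0,0,0,0,-1],[0,0,0,0,0,0,-1],[0,0,0,0,0,0,-1],[0,0,0,0,0,0,-1]]' 100
python3 -m crank '[[0,0,0,0,0.15,0,-1],[0,0,0,0,0.15,0,-1],[0,0,0,0,0,0,-1],[0,0,0,0,0,0,-1],[0,0,0,0,0,0,-1],[0,0,0,0,0,0,-1],[0,0,0,0,0,0,-1],[0,0,0,0,0,0,-1],[0,0,0,0,0,0,-1],[0,0,0,0,0,0,-1]]' 100
```

```text
clock: 19.23
eef_pos: [597.6, 113.5, 100.7]
tcp_rot: [-1.57, -0.0, 0.111]
contact_force: [-0.7, 0.5, 2.3]
opening: 0.441
clock: 20.07
eef_pos: [597.7, 113.5, 99.0]
tcp_rot: [-1.57, -0.001, 0.111]
contact_force: [-2.2, 0.3, 3.1]
opening: 0.437
```

```bash
python3 -m crank '[[0,0,0,0,0.2,0,-1],[0,0,0,0,0.2,0,-1],[0,0,0,0,0.2,0,-1],[0,0,0,0,0.2,0,-1],[0,0,0,0,0.2,0,-1],[0,0,0,0,0.2,0,-1],[0,0,0,0,0.2,0,-1],[0,0,0,0,0.2,0,-1],[0,0,0,0,0.2,0,-1],[0,0,0,0,0.2,0,-1]]' 100
```

```text
clock: 20.9
eef_pos: [597.7, 113.4, 90.9]
tcp_rot: [-1.57, -0.0, 0.111]
contact_force: [-9.8, -1.0, 25.2]
opening: 0.433
```

```bash
python3 -m crank '[[0,0,0,0,0.2,0,-1],[0,0,0,0,0.2,0,-1],[0,0,0,0,0.25,0,-1],[0,0,0,0,0.25,0,-1],[0,0,0,0,0.25,0,-1],[0,0,0,0,0.25,0,-1],[0,0,0,0,0.25,0,-1],[0,0,0,0,0.25,0,-1],[0,0,0,0,0.25,0,-1],[0,0,0,0,0.25,0,-1]]' 120
python3 - <<'E'
from h import *
s=r.sense();im=cams.grab_frame("wrist");np.save("w15.npy",s,allow_pickle=True);print(s['tcp_rot'],s["eef_pos"],s["contact_force"])
cv2.imwrite("pics/w15.png",im)
cv2.imwrite("pics/w15z.png",cv2.resize(im[150:330,180:330],None,fx=3.3,fy=3.3,interpolation=cv2.INTER_CUBIC))
im=cams.grab_frame("side");cv2.imwrite("pics/s15.png",cv2.resize(im[130:230,220:320],None,fx=5.8,fy=5.8,interpolation=cv2.INTER_CUBIC))
E
```

```text
clock: 21.73
eef_pos: [597.7, 113.4, 90.9]
tcp_rot: [-1.57, -0.002, 0.111]
contact_force: [-11.3, -1.1, 29.7]
opening: 0.433
[-1.57013383 -0.00181027  0.11079713] [597.70537636 113.4224866   90.94537283] [-11.27700014  -1.14346613  29.70275383]
```

View pics/w15z.png

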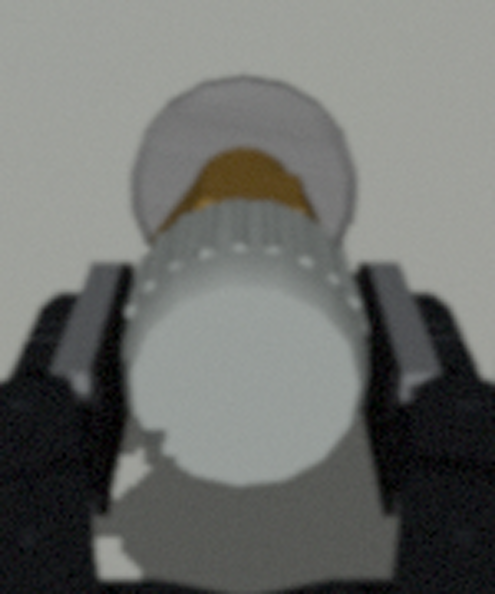

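View pics/s15.png

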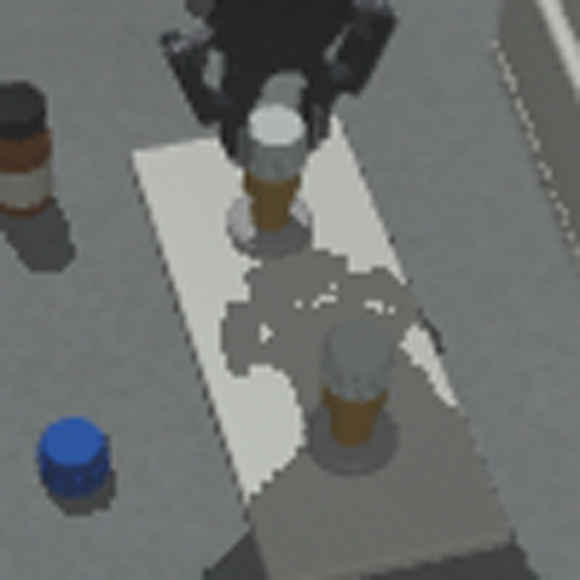

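```bash
python3 -m crank '[[0,0,0,-0.05,0.25,0,-1],[0,0,0,-0.08,0.28,0,-1],[0,0,0,-0.08,0.28,0,-1],[0,0,0,-0.08,0.28,0,-1],[0,0,0,-0.08,0.28,0,-1],[0,0,0,-0.08,0.28,0,-1],[0,0,0,-0.08,0.28,0,-1],[0,0,0,-0.08,0.28,0,-1],[0,0,0,-0.08,0.28,0,-1],[0,0,0,-0.08,0.28,0,-1]]' 120
python3 - <<'E'
from h import *
im=cams.grab_frame("side");cv2.imwrite("pics/s16.png",im)
c=cam("side");g=cv2.cvtColor(im,cv2.COLOR_BGR2GRAY)
cv2.imwrite("pics/s16z.png",cv2.resize(im[140:180,250:300],None,fx=12,fy=12,interpolation=cv2.INTER_CUBIC))
for n,V in (("bare",np.array([597.8,113])),("barelow",np.array([597.3,109.5]))):
  for z in (15,103,106,108): print(n,z,proj(c,np.array([*V,z])), (12*(proj(c,np.array([*V,z]))+.5-[250,140])).round())
# twin offset from bare along ledge
for z in (15,103): print("twin",z,proj(c,np.array([607.5,-59.5,z])))
E
```

```text
clock: 22.67
eef_pos: [597.5, 113.4, 91.0]
tcp_rot: [-1.57, -0.019, 0.111]
contact_force: [-8.9, -1.3, 31.4]
opening: 0.438
bare 15 [266.18383112 168.26203566] [200. 345.]
bare 103 [267.09905519 151.04527184] [211. 139.]
bare 106 [267.13184411 150.4268322 ] [212. 131.]
bare 108 [267.15376433 150.01332621] [212. 126.]
barelow 15 [266.24659623 168.98991152] [201. 354.]
barelow 103 [267.1669312  151.78062081] [212. 147.]
barelow 106 [267.19990691 151.16237993] [212. 140.]
barelow 108 [267.22195216 150.74900413] [213. 135.]
twin 15 [279.61490763 205.77324728]
twin 103 [281.39778078 189.1579345 ]
```

View pics/s16z.png

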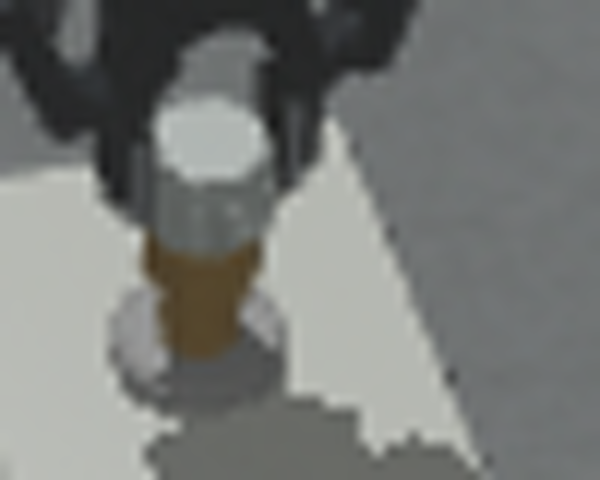

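```bash
python3 -m crank '[[0,0,0.4,0,0.28,0,-1],[0,0,0.4,0,0.28,0,-1],[0,0,0.3,0,0.28,0,-1],[0,0,0.2,0,0.28,0,-1],[0,0,0.1,0,0.28,0,-1],[0,0,0,0,0.28,0,-1],[0,0,0,0,0.28,0,-1],[0,0,0,0,0.28,0,-1],[0,0,0,0,0.28,0,-1],[0,0,0,0,0.28,0,-1]]' 120
```

```text
clock: 23.55
eef_pos: [597.8, 113.4, 90.9]
tcp_rot: [-1.569, 0.004, 0.111]
contact_force: [-13.1, -1.4, 33.3]
opening: 0.434
```

```bash
python3 - <<'E'
from h import *
im=cams.grab_frame("side");cv2.imwrite("pics/s17.png",im)
a=cv2.imread("pics/side0.png")
cv2.imwrite("pics/s17c.png",np.hstack([a[80:340,130:350],im[80:340,130:350]]))
im=cams.grab_frame("wrist");s=r.sense();print(s["eef_pos"],s["contact_force"],s["opening"],s["clock"])
E
```

```text
[597.7882658  113.43199094  90.93199115] [-12.47512417  -1.34706477  33.14691608] 0.43772058115922885 23.65
```

View pics/s17c.png

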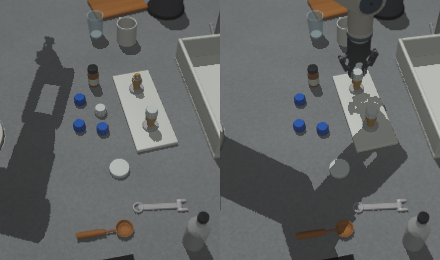

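The before and after views show every bystander in place and only the cap moved, from (100,110) to the bare valve. It is still pressed at 33 N, so I'm handing the job in.

```bash
python3 -c "
from rig import order
print(order.sign_off())"
```

```text
the job is handed in; nothing more can be done
None
```

I tightened the bare valve's nut to its stop, then pressed the white cap onto the stud. I handed the job in at 23.7 s, with the gripper still holding the cap and pressing down at about 33 N.

**Nut:**
- It turned about 36° clockwise. The torque then rose to 1.6 N m, far above the 0.15 N m friction.
- The jaws slipped round the hex by roughly 20° when I turned past that point. I re-gripped and turned again, and it resisted with 1.9 N m.
- After I let go, its flats stayed at about -31° yaw.

**Cap:**
- It met the balls at about 10 mm above the seat.
- The last push took it through the ball zone to a hard stop at TCP height 90.9 mm; I expected 90.2. It went no lower as the force rose from 25 to 33 N.
- I did not see the click itself as a force drop, because force is only reported at the end of each call. I infer it from the travel and the hard stop.
- In the side view, the cap's top matches the fully home height of 103 mm.

**Checks that disagreed or were not ideal:**
- A sideways force of about 12 N remained while pressing.
- The wrist camera and the fixed cameras differed by 3 to 4 mm in y. I used the wrist camera close up, and the fit confirmed it.
- The other objects in the side view look unmoved. The jar lid was in shadow but visible in place.

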